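# Change the die carrier on a sloping stand

## Task

Change over the die carrier on the sloping stand: press the catch pad so that the carrier with the wide, low die springs free, slide it out of the dovetail and set it down upright on the worktop, clear of the stand. Then slide the carrier with the narrow, tall die into the dovetail, fully home until the catch clicks behind its lip, and let go. Leave the third carrier, the bottle and the loupe where they are.

Things in the scene. Friction and masses are not known exactly. Their poses are not given: they have to be found in the camera images.
- way: Fixed dovetail way on a stand, sloping 30 deg down to the robot's right, turned up to 15 deg. Origin on the way's floor, 55 mm above the worktop, under the centre of a carrier that is home. x down the slope, across the way; y level along it, away from the robot, the way a carrier slides in; z square to the floor. Floor plate 96 mm wide, y = -100 to 88 mm; smooth: sliding takes 1 to 2 N.
- entry (a point): Mouth of the two undercut rails, floor level, at y = -33 mm of the way (axes as the way). Rails: y = -33 to 52, 15.5 mm high, flared 4 mm each side over the first 15 mm, then 1.2 mm play each side and 2 mm upwards. Before them the bare floor is an apron to lay a carrier on. A carrier's centre is clear of the rails at y = -84 mm or less. Gripping fingertips must stay 17 mm above the floor.
- end_block (a point): Top centre of the dark end block, at y = 70.5, z = 26 mm of the way (axes as the way); the block is 56 mm wide, y = 53 to 88 mm. It stops a carrier about 2.5 mm past home. The last 18 mm of sliding in take up to about 14 N, against catch and ejector, so aim a few mm past home; the catch clicks up as the carrier comes home and then holds it.
- pad_top (a point): Centre of the top of the catch's push pad: ribbed, black, 30 mm across the way x 26 mm along it, above the end block, 41 mm above the way's floor while up (axes as the way). It is pressed square to the way's floor (along -z of the way) with 3 to 7 N; the tooth lets go after 6 mm, hard stop at 8 mm.
- catch (a joint): Travel of the sprung catch in m: 0 = pad and tooth up, 0.008 = fully pressed. Its tooth, 6 mm high, ramped on the entry side, stands in the way's floor at y = 30 to 41 mm and rises into the slot behind a carrier's leading end lip when the carrier is home.
- ejector (a joint): Travel of the damped spring ejector, two brass pins in the end block's face, in m: 0 = pushed in by a carrier that is home, 0.014 = fully out. It pushes with 5 to 7 N: a carrier that is let go, or not yet caught, is moved out by about 14 mm along -y of the way.
- wide_mid (a point): Carrier with the WIDE, LOW die (steel ring 42 mm across, 10 mm above the block), at first home in the way. All carriers: dovetail plate 100 x 60 x 14 mm under a block 46 wide, 88 long, 28 high, top 42 mm above the foot; 0.3 to 0.5 kg. Point: middle, 21 mm above the foot; x across, y along, z up. Grip across the 46 mm width on the upper 23 mm; ends alike, either may go first.
- tall_mid (a point): Carrier with the NARROW, TALL die (brass, 22 mm across, 22 mm above the block), at first on the worktop to the right or the left of the stand. Sizes, point and axes as wide_mid. Under its foot, 8 mm from either end, is a slot 16 mm long and 7 mm deep for the catch's tooth.
- spare_mid (a point): Third carrier, with a low ring die 36 mm across, 8 mm above the block, on the worktop on the other side of the stand; not to be moved. Sizes, point and axes as wide_mid. It and the tall-die carrier swap places from start to start.
- nozzle_bottle: Bystander: black bottle with a red cap, 36 mm across, 95 mm high, behind the stand. Origin under its centre. (Empty worktop for the carrier that comes out: 0.56 m ahead of the robot and 0.43 m to its right is always clear.)
- eye_loupe: Bystander: black waisted eye loupe, 35 mm across, 39 mm high, behind and right of the stand. Origin under its centre.

How it is judged:
By the outcome, as a careful person would: the job done as asked, in the order asked, and still so for the second after the job is handed in, with the robot touching nothing.
It also fails if it takes over 72 s, if anything falls off the work surface, if the arm or the gripper's body presses on something with over 40 N, if the wrist force passes 120 N, or if a joint passes its speed limit or range.

## Robot

A 7-joint arm with a two-finger parallel gripper is mounted at the origin on a cart in front of the work surface, level with it; the furniture and walls round the work are solid. World frame = base frame: x ahead of the robot, y to its left, z up, the work surface at z = 0. Lengths are in m, angles in rad, forces in N, time in s.
With the tool pointing down it reaches from about 0.4 to 0.85 m from the base axis. Payload 10.4 kg.
Tool frame: the origin (TCP) lies midway between the tips of the shut fingers; the grasp point (between the pads) lies 19 mm behind it; z points along the fingers, y is the line along which they close (so a half turn about z gives the same grasp; the last joint's range is limited). The gripper opens to 85 mm and grips with 20 to 120 N. Pads are 22 mm wide; open, the fingers measure 114 mm over their backs; the gripper's body (76 mm by 85 mm) begins 54 mm behind the grasp point. The pads swing forward as they close: fully open they stand 13 mm farther back than shut.
Start: joints at [1.314, 0.332, -0.065, 1.46, 0.022, 1.35, -0.088], TCP at [0.145, -0.608, 0.231] pointing down, gripper open.
Joint ranges: [-2.6, 2.6], [-0.5, 2.12], [-1.47, 1.34], [0.16, 2.42], [-1.27, 4.41], [0.06, 2.06], [-2.6, 2.6]. Speed limits (rad/s): [2.22, 2.22, 2.79, 2.79, 3.14, 3.14, 3.14].

## Interface

Orientations are given as a unit quaternion [x, y, z, w].
In Python, from workcell import get_obs, camera, camera_params, hand_in gives the robot as it stands.
- The arm moves only by the tool carry_out, never from a script. Its argument "commands" is a list that holds one entry, the list of rows, each a list of 6 numbers: the shift along the tool's x, y, z in units of 40 mm (1.0 is 40 mm), then the turn, a rotation vector about the tool's x, y, z in units of 6 degrees (1.0 is 6 degrees). In form: [[[x, y, z, ax, ay, az], ...]]. A call has 1 to 20 rows; each row shifts and turns the commanded pose from where the row before left it, along the tool's axes as they then stand; what a row does not reach is not made up. A row lasts 1/12 s, in which the tool goes at most 41.7 mm and 7.16 degrees, less where a joint would pass 70% of its speed; a pose out of reach is approached as far as the arm can. A call is refused whole if a number of a shift passes 1 or a number of a turn 1, either way. A call with a gripper value outside its range is refused whole. "hand" is the closure, from -1 (fully open) to 1 (shut), set as the call begins (left out, the last holds). The fingers move at their own pace and stop on an object; "force" is the grip in N (left out, the last holds). Time passes only in rows, so rows that do not move let the fingers close. It gives the time, the measured TCP pose, the force, the opening and the grip force at its end, in the units of the state.
- get_obs(): the state, without advancing time (a new reading comes with each control period).
- camera(name): name is "side" or "top"; returns the picture (384x512x3 uint8, red, green, blue); there is no depth.
- camera_params(name): a dict with "mtx" (3x3 intrinsics, pixels), "R" (3x3) and "t" (3): a world point X has camera coordinates R X + t. Camera axes: x right, y down, z forward; pixel columns grow to the right and rows downward; lengths in m; the calibration is good to about 2 mm. A picture is of the moment at which its call begins. camera_params takes no time and is no camera call.
- hand_in(): hands the job in; it is judged then, once.
The state is a dict: "clock": time; "joint_pos": joint angles; "joint_velocities": joint speeds; "tau": joint torques, N m; "position": TCP position; "ee_rot": TCP orientation; "ft_force": force on the tool from outside, world axes, zero at the start; "torque": the same for the moment, N m; "grip_width": opening from 0.0 (shut) to 1.0 (fully open); "grasp_force": force on a finger pad.
Only numpy, scipy, OpenCV 4.12 (cv2) and the standard library are available. Lean on these libraries where they do the work, as an engineer would, in place of code of your own. Each camera call takes 0.05 s, during which the arm holds its last target. There are 200 camera calls.

## Working session

There is one attempt and no reset: what is moved stays moved. The work goes in short steps, Python scripts to look and compute and a tool call to move; the robot and the scene stay as the last step left them, time stands still between calls to the robot, and variables do not carry over. Pictures are saved under pics/ and viewed, at most 10 in all, crops included, and the job is handed in when it is done.

Besides the shell and the picture viewer there is one more tool, called after ">>>" as name(argument=value, ...) on one line, values as JSON. carry_out: Moves the arm, as the interface text tells. Its arguments: {"type":"object","properties":{"commands":{"type":"array"},"hand":{"type":"number"},"force":{"type":"number"}},"required":["commands"]}

```bash
mkdir -p pics; ls
python3 - <<'E'
from workcell import *
import cv2,numpy as np
np.set_printoptions(precision=4,suppress=True)
for n in("side","top"):
    im=camera(n); cv2.imwrite(f"pics/{n}0.png",cv2.cvtColor(im,cv2.COLOR_RGB2BGR))
    p=camera_params(n); R=np.array(p["R"]);print(n,p["mtx"],R,p["t"],"cam",-R.T@np.array(p["t"]))
print(get_obs())
E
```

```text
pics
side [[347.5861   0.     260.5702]
 [  0.     347.5861 196.1574]
 [  0.       0.       1.    ]] [[ 0.8985 -0.439   0.0049]
 [-0.3012 -0.6243 -0.7208]
 [ 0.3195  0.6461 -0.6931]] [-0.5281  0.2218  0.8452] cam [ 0.2713 -0.6395  0.7483]
top [[381.4905   0.     262.5561]
 [  0.     381.4905 188.3102]
 [  0.       0.       1.    ]] [[ 0.0062 -1.     -0.0032]
 [-0.9866 -0.0056 -0.1632]
 [ 0.1632  0.0042 -0.9866]] [-0.0009  0.5976  1.129 ] cam [ 0.4053 -0.0023  1.2114]
{'clock': 0.1, 'joint_pos': array([ 1.3144,  0.3328, -0.0647,  1.4609,  0.0216,  1.3499, -0.0885]), 'joint_velocities': array([ 0.0021, -0.0016, -0.0007, -0.0042, -0.0006, -0.0009,  0.0007]), 'tau': array([  0.0022, -62.6742,   0.0496, -39.2431,   0.0162,   0.007 ,
        -0.    ]), 'position': array([ 0.1447, -0.6077,  0.2306]), 'ee_rot': array([ 0.9932,  0.1167, -0.0001, -0.0006]), 'ft_force': array([-0.5159, -0.517 , -0.0289]), 'torque': array([ 0.0259, -0.0046, -0.0246]), 'grasp_force': 0.0, 'grip_width': 1.004615624855047}
```

View pics/side0.png

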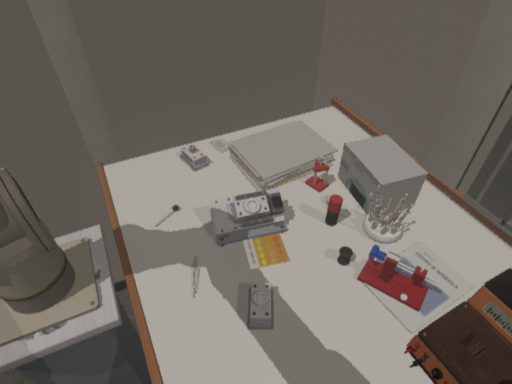

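View pics/top0.png

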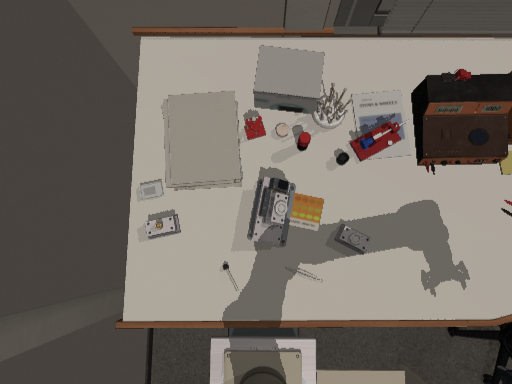

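The tall-die (brass) carrier is on the left: top (162,226), side (194,155). The wide-die carrier is in the stand: top (281,207). The spare is on the right: top (352,237). I'll zoom in for accurate features.

Run:
```python
import cv2,numpy as np
t=cv2.imread("pics/top0.png");s=cv2.imread("pics/side0.png")
def crop(im,x,y,w,h,k):
    c=cv2.resize(im[y:y+h,x:x+w],None,fx=k,fy=k,interpolation=cv2.INTER_CUBIC)
    for i in range(0,w,10): cv2.line(c,(i*k,0),(i*k,6 if (x+i)%50 else 14),(0,0,255),1);cv2.putText(c,str(x+i),(i*k,24),0,.3,(0,0,255))
    for i in range(0,h,10): cv2.line(c,(0,i*k),(6,i*k),(0,0,255),1);cv2.putText(c,str(y+i),(8,i*k+4),0,.3,(0,0,255))
    return c
C=np.zeros((600,800,3),np.uint8)
def put(c,x,y): C[y:y+c.shape[0],x:x+c.shape[1]]=c
put(crop(t,240,170,65,80,5),0,0)
put(crop(s,205,180,90,65,5),340,0)
put(crop(t,140,210,50,30,5),0,420)
put(crop(s,175,140,40,30,6),340,400)
cv2.imwrite("pics/z0.png",C)
```

```text
(no output)
```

View pics/z0.png

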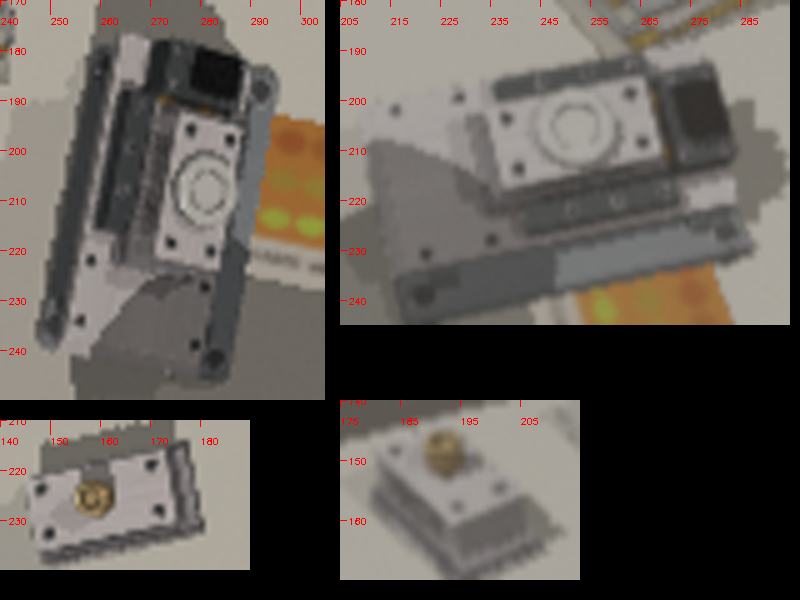

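```bash
cat > h.py <<'E'
import numpy as np,cv2
from workcell import *
from scipy.spatial.transform import Rotation as Ro
np.set_printoptions(precision=4,suppress=True)
P={n:camera_params(n) for n in("side","top")}
def ray(n,uv):
    p=P[n];R=np.array(p["R"]);d=R.T@np.linalg.solve(np.array(p["mtx"]),[*uv,1]);return -R.T@np.array(p["t"]),d/np.linalg.norm(d)
def plane(n,uv,z):
    c,d=ray(n,uv);return c+d*(z-c[2])/d[2]
def tri(t,s):
    A=np.zeros((3,3));b=np.zeros(3);L=[ray("top",t),ray("side",s)]
    for c,d in L: M=np.eye(3)-np.outer(d,d);A+=M;b+=M@c
    X=np.linalg.solve(A,b);return X,[np.linalg.norm(np.cross(X-c,d)) for c,d in L][0]*2
E
python3 - <<'E'
from h import *
w=[((278.2,195.8),(263.2,198.6)),((286.2,197.8),(265.6,208.6)),((274.2,218.6),(238.2,203.6)),((282.2,220.2),(240.6,213.6))]
f=[((258.2,222),(228.8,199.6)),((256,234.2),(216,202)),((280.8,227.6),(235.2,228)),((279,239),(222,230.8))]
W=np.array([tri(*a)[0] for a in w]);F=np.array([tri(*a)[0] for a in f])
print("W",W,[tri(*a)[1] for a in w]);print("F",F,[tri(*a)[1] for a in f])
print("pad",tri((283,184.8),(277,201.6)))
y=(W[0]+W[1]-W[2]-W[3])/2;x=(W[1]+W[3]-W[0]-W[2])/2
print("len",np.linalg.norm(y),np.linalg.norm(x),"yaw y",np.degrees(np.arctan2(y[1],y[0])),"elev",np.degrees(np.arcsin(y[2]/np.linalg.norm(y))),"tilt",np.degrees(np.arctan2(x[2],np.hypot(*x[:2]))))
y=(F[0]-F[1]+F[2]-F[3])/2;x=(F[2]+F[3]-F[0]-F[1])/2
print("F yaw",np.degrees(np.arctan2(y[1],y[0])),np.linalg.norm(y),np.linalg.norm(x),np.degrees(np.arctan2(x[2],np.hypot(*x[:2]))))
yaw=np.arctan2(*( (W[0]+W[1]-W[2]-W[3])[[1,0]]));print(yaw)
c=W.mean(0)
# world from way: y axis along yaw, x down slope
def way(yaw):
    Y=np.array([np.cos(yaw),np.sin(yaw),0]);X0=np.array([Y[1],-Y[0],0]);X=np.cos(np.pi/6)*X0-np.array([0,0,.5]);return np.c_[X,Y,np.cross(X,Y)]
for yw in (yaw,np.arctan2(y[1],y[0])):
    R=way(yw);print("R",R,"origin from W",c-R@[0,0,.042],"from pad",tri((283,184.8),(277,201.6))[0]-R@[0,.0705,.041],"F in way",(F-(c-R@[0,0,.042]))@R)
T=[(148,223.8),(170.2,219),(149.6,232.8),(171.6,228.2)]
T=np.array([plane("top",a,.042) for a in T]);print(T,T.mean(0))
d=(T[1]+T[3]-T[0]-T[2]);print("tall yaw",np.degrees(np.arctan2(d[1],d[0])),np.linalg.norm(d)/2)
E
```

```text
W [[ 0.5701 -0.0448  0.0985]
 [ 0.5658 -0.069   0.0846]
 [ 0.5026 -0.0329  0.0983]
 [ 0.4989 -0.0568  0.0846]] [np.float64(0.005748195681298468), np.float64(0.004903871782667655), np.float64(0.005342488529314309), np.float64(0.004675205769220571)]
F [[ 0.494   0.0142  0.0752]
 [ 0.4582  0.0203  0.0757]
 [ 0.4809 -0.055   0.0342]
 [ 0.4456 -0.0492  0.0347]] [np.float64(0.00488568031624062), np.float64(0.005733158169320358), np.float64(0.0062590665463591435), np.float64(0.005171097134105217)]
pad (array([ 0.605 , -0.0596,  0.0854]), np.float64(0.004991513191591637))
len 0.06826295552668013 0.02803479609346295 yaw y -10.164034661795053 elev 0.08252021328627594 tilt -29.501315195914948
F yaw -9.547129544841168 0.03602455413075479 0.08164020397365368 -30.180621620555428
-0.17739587013515198
R [[-0.1528  0.9843 -0.0882]
 [-0.8524 -0.1765 -0.4922]
 [-0.5     0.      0.866 ]] origin from W [ 0.538  -0.0302  0.0551] from pad [ 0.5392 -0.027   0.0499] F in way [[-0.0412 -0.0512 -0.0005]
 [-0.0412 -0.0875  0.    ]
 [ 0.0403 -0.0518 -0.0008]
 [ 0.0406 -0.0876 -0.0002]]
R [[-0.1436  0.9861 -0.0829]
 [-0.854  -0.1659 -0.4931]
 [-0.5     0.      0.866 ]] origin from W [ 0.5378 -0.0302  0.0551] from pad [ 0.5388 -0.0277  0.0499] F in way [[-0.0416 -0.0506 -0.0008]
 [-0.042  -0.0868 -0.0004]
 [ 0.0399 -0.052  -0.0011]
 [ 0.0398 -0.0878 -0.0006]]
[[0.4866 0.3528 0.042 ]
 [0.5017 0.2854 0.042 ]
 [0.4592 0.3464 0.042 ]
 [0.4736 0.2799 0.042 ]] [0.4803 0.3161 0.042 ]
tall yaw -77.58372798654273 0.06856313504934405
```

The three carriers, pad and way floor screws are readable. I'll correct the crop's half-pixel shift, set the way frame, and plan the approach above the pad.

```bash
cat >> h.py <<'E'
def way(yaw):
    Y=np.array([np.cos(yaw),np.sin(yaw),0]);X0=np.array([Y[1],-Y[0],0]);X=np.cos(np.pi/6)*X0-np.array([0,0,.5]);return np.c_[X,Y,np.cross(X,Y)]
def tool(Rw): return np.c_[Rw[:,1],Rw[:,0],-Rw[:,2]]
def plan(p,R,cur=None):
    """turn units (total) about tool axes, then shift units (total) in turned tool axes"""
    o=get_obs() if cur is None else cur
    Rc=Ro.from_quat(o["ee_rot"]).as_matrix()
    print("turn",Ro.from_matrix(Rc.T@R).as_rotvec(degrees=True)/6,"shift turned",R.T@(np.array(p)-o["position"])/.04,"shift now-axes",Rc.T@(np.array(p)-o["position"])/.04)
E
python3 - <<'E'
from h import *
w=[((278.2,195.8),(263.2,198.6)),((286.2,197.8),(265.6,208.6)),((274.2,218.6),(238.2,203.6)),((282.2,220.2),(240.6,213.6))]
f=[((258.2,222),(228.8,199.6)),((256,234.2),(216,202)),((280.8,227.6),(235.2,228)),((279,239),(222,230.8))]
T=lambda a:tri(np.array(a[0])-.4,np.array(a[1])-.4)
W=np.array([T(a)[0] for a in w]);F=np.array([T(a)[0] for a in f]);print([T(a)[1] for a in w+f])
yaw=np.radians(-9.9);R=way(yaw);o=W.mean(0)-R@[0,0,.042]
pd=T(((283,184.8),(277,201.6)))[0]
print("o",o,"padway",(pd-o)@R,"Fc",((F-o)@R).mean(0))
Tt=np.array([plane("top",np.array(a)-.4,.042) for a in [(148,223.8),(170.2,219),(149.6,232.8),(171.6,228.2)]]);print("tall",Tt.mean(0))
S=[(184.3,148.5),(202.5,154.7),(194.5,157.8)]
print("tall side",[plane("side",np.array(a)-.4,.042) for a in S],Tt)
O=np.array([o[0],o[1],.055])
plan(O+R@[0,.0705,.12],tool(R))
E
```

```text
[np.float64(0.004163221134037715), np.float64(0.003318370403013047), np.float64(0.003706669364015336), np.float64(0.003038191657426163), np.float64(0.0031725584957703044), np.float64(0.0040003296932202784), np.float64(0.004539938542939174), np.float64(0.003430798800401939)]
o [ 0.5383 -0.0288  0.0553] padway [-0.0001  0.0711  0.035 ] Fc [-0.0006 -0.0695 -0.0005]
tall [0.4815 0.3174 0.042 ]
tall side [array([0.4648, 0.3456, 0.042 ]), array([0.5093, 0.2855, 0.042 ]), array([0.4798, 0.2808, 0.042 ])] [[0.4878 0.3541 0.042 ]
 [0.5029 0.2867 0.042 ]
 [0.4604 0.3477 0.042 ]
 [0.4748 0.2811 0.042 ]]
turn [4.9188 1.0192 3.7925] shift turned [  8.9673 -11.617    8.7768] shift now-axes [13.951  -9.7219  1.8037]
```

>>> carry_out(commands=[[[0,0,0,0.7,0.146,0.542],[0,0,0,0.7,0.146,0.542],[0,0,0,0.7,0.146,0.542],[0,0,0,0.7,0.146,0.542],[0,0,0,0.7,0.146,0.542],[0,0,0,0.7,0.146,0.542],[0,0,0,0.7,0.146,0.542],[0.45,-0.58,0.4,0,0,0],[0.45,-0.58,0.4,0,0,0],[0.45,-0.58,0.4,0,0,0],[0.45,-0.58,0.4,0,0,0],[0.45,-0.58,0.4,0,0,0],[0.45,-0.58,0.4,0,0,0],[0.45,-0.58,0.4,0,0,0],[0.45,-0.58,0.4,0,0,0],[0.45,-0.58,0.4,0,0,0],[0.45,-0.58,0.4,0,0,0],[0.45,-0.58,0.4,0,0,0],[0.45,-0.58,0.4,0,0,0],[0.45,-0.58,0.4,0,0,0]]], hand=1)

```text
clock: 1.77
position: [0.439, -0.2872, 0.2008]
ee_rot: [0.963, -0.084, 0.023, -0.256]
ft_force: [0.5, -0.3, 0.3]
grip_width: -0.004
grasp_force: 0.0
```

```bash
cat >> h.py <<'E'
RW=way(np.radians(-9.9));O=np.array([.5383,-.0290,.055])
def W(p): return O+RW@np.array(p)
def rep():
    o=get_obs();print("t",o["clock"],"tcp in way",(o["position"]-O)@RW*1000,"world",o["position"],"F way",o["ft_force"]@RW,"w",o["grip_width"]*85,"g",o["grasp_force"])
E
python3 - <<'E'
from h import *
rep();plan(W([0,.0705,.1]),tool(RW))
E
```

```text
t 1.7667 tcp in way [162.1874 -53.4714 262.0165] world [ 0.439  -0.2872  0.2008] F way [-0.01    0.5625  0.3875] w -0.38073686624067227 g 0.0
turn [ 0.0268 -0.0076 -0.001 ] shift turned [ 3.0993 -4.0547  4.0504] shift now-axes [ 3.0956 -4.0664  4.0415]
```

>>> carry_out(commands=[[[0.387,-0.507,0.5,0,0,0],[0.387,-0.507,0.5,0,0,0],[0.387,-0.507,0.5,0,0,0],[0.387,-0.507,0.5,0,0,0],[0.387,-0.507,0.5,0,0,0],[0.387,-0.507,0.5,0,0,0],[0.387,-0.507,0.5,0,0,0],[0.387,-0.507,0.5,0,0,0],[0,0,0.5,0,0,0],[0,0,0.5,0,0,0],[0,0,0,0,0,0]]])

```text
clock: 2.68
position: [0.5999, -0.0699, 0.1051]
ee_rot: [0.963, -0.082, 0.02, -0.258]
ft_force: [-0.7, -0.3, -1.6]
grip_width: 0.001
grasp_force: 0.0
```

```bash
cat >> h.py <<'E'
def crop(im,x,y,w,h,k):
    c=cv2.resize(cv2.cvtColor(im,cv2.COLOR_RGB2BGR)[y:y+h,x:x+w],None,fx=k,fy=k,interpolation=cv2.INTER_CUBIC)
    for i in range(0,w,10): cv2.putText(c,str(x+i),(i*k,10),0,.3,(0,0,255))
    for i in range(0,h,10): cv2.putText(c,str(y+i),(0,i*k+4),0,.3,(0,0,255))
    return c
def pair(name,a,b):
    cs=[crop(camera(n),*r) for n,r in(("top",a),("side",b))]
    H=max(c.shape[0] for c in cs);cs=[cv2.copyMakeBorder(c,0,H-c.shape[0],0,4,0) for c in cs]
    cv2.imwrite("pics/"+name,np.hstack(cs))
def pix(n,X):
    p=P[n];u=np.array(p["mtx"])@(np.array(p["R"])@X+np.array(p["t"]));return u[:2]/u[2]
E
python3 - <<'E'
from h import *
rep();pair("p1.png",(240,165,65,80,6),(205,170,90,70,4))
print([(n,pix(n,get_obs()["position"])) for n in P])
E
```

```text
t 2.6833 tcp in way [ 0.7003 67.7342 58.2631] world [ 0.5999 -0.0699  0.1051] F way [ 1.112  -0.6559 -1.187 ] w 0.07602113139614432 g 0.0
[('side', array([277.6065, 199.4258])), ('top', array([288.4107, 183.9553]))]
```

View pics/p1.png

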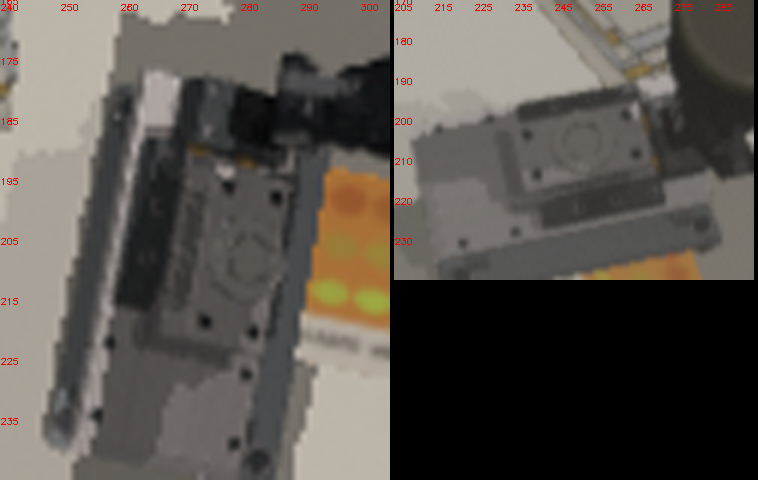

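Top crop shows the pad at about (281,184) with the shut fingertips just right of and above it, matching the prediction. I'll press now.

>>> carry_out(commands=[[[0.03,-0.01,0.1,0,0,0],[0.03,-0.01,0.1,0,0,0],[0,0,0.1,0,0,0],[0,0,0.1,0,0,0],[0,0,0.06,0,0,0],[0,0,0.04,0,0,0],[0,0,0.04,0,0,0],[0,0,0.04,0,0,0],[0,0,0,0,0,0],[0,0,0,0,0,0]]])

```text
clock: 3.62
position: [0.6062, -0.0618, 0.0888]
ee_rot: [0.963, -0.083, 0.023, -0.256]
ft_force: [0.2, -0.1, 0.2]
grip_width: 0.004
grasp_force: 0.2
```

Run:
```python
from h import *
rep()
```

```text
t 3.6167 tcp in way [ 0.9951 72.5627 39.6085] world [ 0.6062 -0.0618  0.0888] F way [-0.0186  0.2119  0.1844] w 0.36211220846828474 g 0.1681516645476222
```

>>> carry_out(commands=[[[0,0,0.05,0,0,0],[0,0,0.05,0,0,0],[0,0,0,0,0,0],[0,0,0,0,0,0]]])

```text
clock: 3.95
position: [0.6068, -0.0599, 0.0853]
ee_rot: [0.963, -0.083, 0.023, -0.256]
ft_force: [0.5, -1.0, 1.3]
grip_width: -0.0
grasp_force: 0.8
```

Run:
```python
from h import *
rep()
```

```text
t 3.95 tcp in way [ 0.9768 72.7549 35.5594] world [ 0.6068 -0.0599  0.0853] F way [0.0893 0.6839 1.6036] w -0.0011929121368116375 g 0.7704183412715793
```

>>> carry_out(commands=[[[0,0,0.05,0,0,0],[0,0,0.05,0,0,0],[0,0,0,0,0,0],[0,0,0,0,0,0]]])

```text
clock: 4.28
position: [0.6072, -0.0583, 0.0824]
ee_rot: [0.963, -0.083, 0.023, -0.256]
ft_force: [-2.9, -3.0, 7.7]
grip_width: 0.003
grasp_force: 4.6
```

Run:
```python
from h import *
rep()
```

```text
t 4.2833 tcp in way [ 1.0376 72.8775 32.2092] world [ 0.6072 -0.0583  0.0824] F way [-0.8741 -2.3026  8.4274] w 0.2259839173507867 g 4.587061519221152
```

>>> carry_out(commands=[[[0,0,0.04,0,0,0],[0,0,0.04,0,0,0],[0,0,0,0,0,0],[0,0,0,0,0,0],[0,0,0,0,0,0],[0,0,0,0,0,0]]])

```text
clock: 4.78
position: [0.6075, -0.0581, 0.0817]
ee_rot: [0.963, -0.084, 0.024, -0.256]
ft_force: [-14.1, -11.1, 29.4]
grip_width: -0.004
grasp_force: 15.7
```

Run:
```python
from h import *
rep();pair("p2.png",(240,165,65,80,6),(205,170,90,70,4))
```

```text
t 4.7833 tcp in way [ 1.1461 73.1548 31.5395] world [ 0.6075 -0.0581  0.0817] F way [ -3.167  -11.9598  32.1371] w -0.3492455345535727 g 15.681855736256693
```

View pics/p2.png

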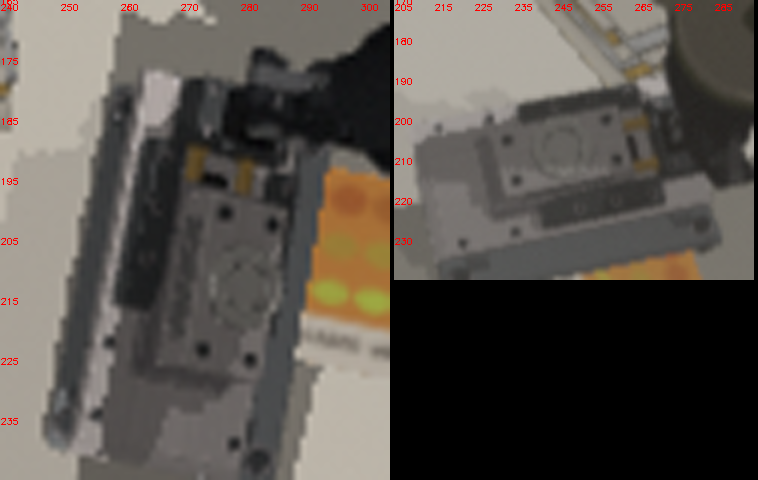

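The brass pins show at top (271–280,193) and the carrier has moved out by about 13–14 mm (screw centre now at (279.5,213)). Now retract, open and go above the carrier.

>>> carry_out(commands=[[[0,0,-0.1,0,0,0],[0,0,-0.3,0,0,0],[0,0,-0.6,0,0,0],[0,0,-0.8,0,0,0],[-0.36,0,0,0,0,0],[-0.36,0,0,0,0,0],[-0.36,0,0,0,0,0],[-0.36,0,0,0,0,0],[-0.36,0,0,0,0,0],[-0.36,0,0,0,0,0],[0,-0.03,0.4,0,0,0],[0,0,0.4,0,0,0],[0,0,0.2,0,0,0],[0,0,0,0,0,0],[0,0,0,0,0,0],[0,0,0,0,0,0]]], hand=-1, force=40)

```text
clock: 6.22
position: [0.5199, -0.0565, 0.1079]
ee_rot: [0.963, -0.083, 0.023, -0.256]
ft_force: [-0.3, -0.5, -0.4]
grip_width: 0.998
grasp_force: 0.0
```

Run:
```python
from h import *
rep();plan(W([0,-.014,.018]),tool(RW))
```

```text
t 6.2167 tcp in way [ -0.2339 -13.4388  60.9419] world [ 0.5199 -0.0565  0.1079] F way [ 0.6779 -0.2363 -0.0676] w 84.86148432473502 g 0.0
turn [ 0.0297 -0.0176  0.0036] shift turned [-0.014   0.0058  1.0735] shift now-axes [-0.016   0.0025  1.0735]
```

Descend and grip.

>>> carry_out(commands=[[[0,0,0.3,0,0,0],[0,0,0.3,0,0,0],[0,0,0.2,0,0,0],[0,0,0.15,0,0,0],[0,0,0.1,0,0,0],[0,0,0,0,0,0],[0,0,0,0,0,0]]])

```text
clock: 6.8
position: [0.5233, -0.0357, 0.0711]
ee_rot: [0.963, -0.083, 0.023, -0.256]
ft_force: [0.3, 0.6, -0.5]
grip_width: 1.0
grasp_force: 0.0
```

>>> carry_out(commands=[[[0,0,0,0,0,0],[0,0,0,0,0,0],[0,0,0,0,0,0],[0,0,0,0,0,0],[0,0,0,0,0,0],[0,0,0,0,0,0],[0,0,0,0,0,0],[0,0,0,0,0,0],[0,0,0,0,0,0]]], hand=1, force=40)

```text
clock: 7.55
position: [0.5233, -0.0358, 0.0713]
ee_rot: [0.963, -0.083, 0.023, -0.256]
ft_force: [-3.0, -3.0, 5.3]
grip_width: 0.53
grasp_force: 40.9
```

Run:
```python
from h import *
rep()
```

```text
t 7.55 tcp in way [ -0.0869 -13.5922  18.7341] world [ 0.5233 -0.0358  0.0713] F way [ 0.3469 -2.4186  6.3213] w 45.06309028308562 g 40.93960225582123
```

>>> carry_out(commands=[[[-0.08,0,0,0,0,0],[-0.1,0,0,0,0,0],[-0.1,0,0,0,0,0],[-0.1,0,0,0,0,0],[-0.1,0,0,0,0,0],[-0.1,0,0,0,0,0],[-0.1,0,0,0,0,0]]])

```text
clock: 8.13
position: [0.4963, -0.0312, 0.0711]
ee_rot: [0.963, -0.084, 0.023, -0.256]
ft_force: [3.3, -4.0, 4.4]
grip_width: 0.529
grasp_force: 41.1
```

Run:
```python
from h import *
rep()
```

```text
t 8.1333 tcp in way [  0.0892 -41.0165  18.6263] world [ 0.4963 -0.0312  0.0711] F way [0.7189 3.9171 5.4929] w 44.98954762897627 g 41.10444724559784
```

>>> carry_out(commands=[[[-0.12,0,0,0,0,0],[-0.12,0,0,0,0,0],[-0.12,0,0,0,0,0],[-0.12,0,0,0,0,0],[-0.12,0,0,0,0,0],[-0.12,0,0,0,0,0],[-0.12,0,0,0,0,0],[-0.12,0,0,0,0,0],[-0.12,0,0,0,0,0],[-0.12,0,0,0,0,0],[-0.12,0,0,0,0,0],[-0.12,0,0,0,0,0],[-0.06,0,0,0,0,0],[0,0,-0.1,0,0,0],[0,0,-0.3,0,0,0],[0,0,-0.5,0,0,0],[0,0,-0.5,0,0,0],[0,0,-0.5,0,0,0],[0,0,-0.3,0,0,0],[0,0,0,0,0,0]]])

```text
clock: 9.8
position: [0.4294, -0.0646, 0.1482]
ee_rot: [0.963, -0.084, 0.023, -0.256]
ft_force: [0.7, -1.0, -4.2]
grip_width: 0.533
grasp_force: 41.9
```

Run:
```python
from h import *
rep()
def down(yaw): # tool x at yaw, pointing down
    c,s=np.cos(yaw),np.sin(yaw);return np.c_[[c,s,0],[s,-c,0],[0,0,-1]]
plan([.55,-.43,.12],down(np.radians(-9.9)))
```

```text
t 9.8 tcp in way [  -0.0457 -101.1598  107.58  ] world [ 0.4294 -0.0646  0.1482] F way [ 2.8349  0.88   -3.1612] w 45.32403857103499 g 41.91010773181915
turn [-4.9631 -0.0187 -0.0059] shift turned [4.5407 8.4817 0.7047] shift now-axes [ 4.5487  7.7113 -3.5915]
```

>>> carry_out(commands=[[[0,0,0,-0.5,0,0],[0,0,0,-0.7,0,0],[0,0,0,-0.7,0,0],[0,0,0,-0.7,0,0],[0,0,0,-0.7,0,0],[0,0,0,-0.7,0,0],[0,0,0,-0.7,0,0],[0.15,0.3,0,-0.26,0,0],[0.4,0.7,0,0,0,0],[0.4,0.7,0,0,0,0],[0.4,0.7,0,0,0,0],[0.4,0.7,0,0,0,0],[0.4,0.7,0,0,0,0],[0.4,0.7,0,0,0,0],[0.4,0.7,0,0,0,0],[0.4,0.7,0,0,0,0],[0.4,0.7,0,0,0,0],[0.4,0.7,0,0,0,0],[0.4,0.7,0,0,0,0],[0.2,0.5,0,0,0,0]]])

```text
clock: 11.47
position: [0.558, -0.4321, 0.1435]
ee_rot: [0.996, -0.086, -0.001, -0.002]
ft_force: [0.3, 1.1, -4.2]
grip_width: 0.529
grasp_force: 42.3
```

```bash
cat >> h.py <<'E'
def down(yaw): # tool x at yaw, pointing down
    c,s=np.cos(yaw),np.sin(yaw);return np.c_[[c,s,0],[s,-c,0],[0,0,-1]]
E
python3 - <<'E'
from h import *
rep();plan([.56,-.43,.020],down(np.radians(-9.9)))
E
```

```text
t 11.4667 tcp in way [296.6704  88.6825 273.502 ] world [ 0.558  -0.4321  0.1435] F way [ 1.1609  0.0857 -4.2306] w 44.984763617740654 g 42.29345262050629
turn [-0.0312  0.0225  0.    ] shift turned [ 0.0409 -0.0594  3.0881] shift now-axes [ 0.0482 -0.0493  3.0882]
```

>>> carry_out(commands=[[[0,0,0.3,0,0,0],[0,0,0.5,0,0,0],[0,0,0.5,0,0,0],[0,0,0.5,0,0,0],[0,0,0.4,0,0,0],[0,0,0.3,0,0,0],[0,0,0.2,0,0,0],[0,0,0.15,0,0,0],[0,0,0.1,0,0,0],[0,0,0,0,0,0],[0,0,0,0,0,0]]])

```text
clock: 12.38
position: [0.5587, -0.4312, 0.0292]
ee_rot: [0.996, -0.086, 0.001, -0.0]
ft_force: [-0.1, -0.1, -3.5]
grip_width: 0.529
grasp_force: 42.3
```

>>> carry_out(commands=[[[0,0,0.03,0,0,0],[0,0,0.03,0,0,0],[0,0,0.03,0,0,0],[0,0,0,0,0,0],[0,0,0,0,0,0]]])

```text
clock: 12.8
position: [0.5584, -0.4311, 0.0251]
ee_rot: [0.996, -0.086, 0.001, -0.001]
ft_force: [-0.9, -0.4, -3.0]
grip_width: 0.526
grasp_force: 42.3
```

>>> carry_out(commands=[[[0,0,0.03,0,0,0],[0,0,0.03,0,0,0],[0,0,0.03,0,0,0],[0,0,0,0,0,0],[0,0,0,0,0,0]]])

```text
clock: 13.22
position: [0.5583, -0.431, 0.0212]
ee_rot: [0.996, -0.086, 0.001, -0.001]
ft_force: [0.3, 0.1, -4.2]
grip_width: 0.526
grasp_force: 42.3
```

>>> carry_out(commands=[[[0,0,0.02,0,0,0],[0,0,0.02,0,0,0],[0,0,0,0,0,0]]])

```text
clock: 13.47
position: [0.5585, -0.4312, 0.02]
ee_rot: [0.996, -0.086, 0.001, -0.0]
ft_force: [0.2, -0.4, -3.2]
grip_width: 0.528
grasp_force: 42.4
```

>>> carry_out(commands=[[[0,0,0.02,0,0,0],[0,0,0.02,0,0,0],[0,0,0,0,0,0]]])

```text
clock: 13.72
position: [0.5586, -0.4312, 0.0199]
ee_rot: [0.996, -0.086, 0.001, -0.0]
ft_force: [-5.2, 3.4, 8.7]
grip_width: 0.528
grasp_force: 43.5
```

Contact at TCP z = 0.0199. Release and rise.

>>> carry_out(commands=[[[0,0,0,0,0,0],[0,0,0,0,0,0],[0,0,0,0,0,0],[0,0,0,0,0,0],[0,0,0,0,0,0],[0,0,0,0,0,0],[0,0,-0.2,0,0,0],[0,0,-0.5,0,0,0],[0,0,-0.8,0,0,0],[0,0,-0.8,0,0,0],[0,0,-0.8,0,0,0],[0,0,-0.8,0,0,0],[0,0,-0.6,0,0,0]]], hand=-1)

```text
clock: 14.8
position: [0.5586, -0.4315, 0.2023]
ee_rot: [0.996, -0.086, 0.002, 0.0]
ft_force: [0.3, -0.7, -1.0]
grip_width: 1.0
grasp_force: 0.0
```

>>> carry_out(commands=[[[0,0,0,0,0,-0.98],[0,0,0,0,0,-0.98],[0,0,0,0,0,-0.98],[0,0,0,0,0,-0.98],[0,0,0,0,0,-0.98],[0,0,0,0,0,-0.98],[0,0,0,0,0,-0.98],[0,0,0,0,0,-0.98],[0,0,0,0,0,-0.98],[0,0,0,0,0,-0.98],[0,0,0,0,0,-0.98],[0,0,0,0,0,-0.98],[0,0,0,0,0,-0.98],[0,0,0,0,0,-0.98],[0,0,0,0,0,-0.98],[0,0,0,0,0,-0.98],[0,0,0,0,0,-0.98],[0,0,0,0,0,-0.98],[0,0,0,0,0,-0.98],[0,0,0,0,0,0]]])

```text
clock: 16.47
position: [0.558, -0.4314, 0.1988]
ee_rot: [0.629, 0.777, 0.001, 0.0]
ft_force: [-0.4, 0.4, 0.9]
grip_width: 0.997
grasp_force: 0.0
```

Run:
```python
from h import *
rep();print(get_obs()["joint_pos"]);plan([.4815,.3174,.2],down(np.radians(102.4)))
```

```text
t 16.4667 tcp in way [268.4956  88.5708 321.0227] world [ 0.558  -0.4314  0.1988] F way [-0.7773 -0.421   0.6297] w 84.76871558361952 g 0.0
[ 0.9828  0.5992 -0.6123  1.2328  0.3333  1.4074  0.6119]
turn [ 0.016  -0.0035 -0.056 ] shift turned [18.6941  2.1526 -0.0309] shift now-axes [18.7064  2.0429 -0.0204]
```

>>> carry_out(commands=[[[0.6,0.07,0,0,0,-0.05],[0.95,0.105,0,0,0,0],[0.95,0.105,0,0,0,0],[0.95,0.105,0,0,0,0],[0.95,0.105,0,0,0,0],[0.95,0.105,0,0,0,0],[0.95,0.105,0,0,0,0],[0.95,0.105,0,0,0,0],[0.95,0.105,0,0,0,0],[0.95,0.105,0,0,0,0],[0.95,0.105,0,0,0,0],[0.95,0.105,0,0,0,0],[0.95,0.105,0,0,0,0],[0.95,0.105,0,0,0,0],[0.95,0.105,0,0,0,0],[0.95,0.105,0,0,0,0],[0.95,0.105,0,0,0,0],[0.95,0.105,0,0,0,0],[0.95,0.105,0,0,0,0],[0.6,0.07,0,0,0,0]]])

```text
clock: 18.13
position: [0.4827, 0.3055, 0.1995]
ee_rot: [0.629, 0.777, 0.001, -0.0]
ft_force: [1.5, -1.0, 0.3]
grip_width: 1.001
grasp_force: 0.0
```

Run:
```python
from h import *
rep();plan([.4815,.3174,.095],down(np.radians(102.4)))
```

```text
t 18.1333 tcp in way [-349.3671 -112.3341  -34.8736] world [0.4827 0.3055 0.1995] F way [0.5368 1.6111 0.6012] w 85.1245398229481 g 0.0
turn [ 0.0217 -0.0182 -0.0592] shift turned [0.2956 0.0354 2.6121] shift now-axes [0.2909 0.0277 2.6127]
```

>>> carry_out(commands=[[[0.07,0.07,0,0,0,-0.05],[0,0,0,0,0,0],[0,0,0.5,0,0,0],[0,0,0.6,0,0,0],[0,0,0.6,0,0,0],[0,0,0.6,0,0,0],[0,0,0.5,0,0,0],[0,0,0.5,0,0,0],[0,0,0.4,0,0,0],[0,0,0.3,0,0,0],[0,0,0.2,0,0,0],[0,0,0,0,0,0],[0,0,0,0,0,0],[0,0,0,0,0,0]]])

```text
clock: 19.3
position: [0.4872, 0.3052, 0.0318]
ee_rot: [0.627, 0.779, 0.001, 0.001]
ft_force: [0.5, -0.1, -0.5]
grip_width: 0.998
grasp_force: 0.0
```

Run:
```python
from h import *
rep();plan([.483,.317,.0195],down(np.radians(102.4)))
pair("p3.png",(130,200,70,50,6),(170,130,60,50,6))
```

```text
t 19.3 tcp in way [-265.9443 -107.807  -180.2806] world [0.4872 0.3052 0.0318] F way [ 0.2697  0.5116 -0.439 ] w 84.80678444326186 g 0.0
turn [ 0.0281 -0.0092 -0.0061] shift turned [ 0.3102 -0.0391  0.3086] shift now-axes [ 0.3099 -0.0403  0.3088]
```

View pics/p3.png

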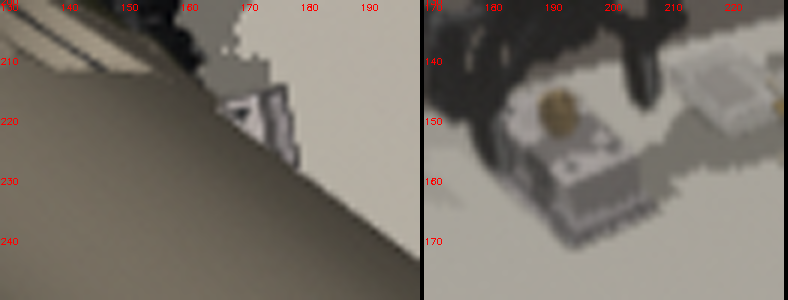

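The side view shows the fingers straddling the block, with the left finger at (182,158) and the right one at (204,145). I'll correct along the length, descend and grip.

>>> carry_out(commands=[[[0.1,-0.04,0,0,0,0],[0.1,0,0,0,0,0],[0.1,0,0.05,0,0,0],[0,0,0.1,0,0,0],[0,0,0.1,0,0,0],[0,0,0.05,0,0,0],[0,0,0,0,0,0],[0,0,0,0,0,0]]])

```text
clock: 20.07
position: [0.4823, 0.3162, 0.0185]
ee_rot: [0.627, 0.779, 0.001, 0.0]
ft_force: [-0.5, -0.0, -0.0]
grip_width: 0.999
grasp_force: 0.0
```

>>> carry_out(commands=[[[0,0,0,0,0,0],[0,0,0,0,0,0],[0,0,0,0,0,0],[0,0,0,0,0,0],[0,0,0,0,0,0],[0,0,0,0,0,0],[0,0,0,0,0,0],[0,0,0,0,0,0]]], hand=1, force=60)

```text
clock: 20.73
position: [0.4829, 0.3166, 0.0194]
ee_rot: [0.627, 0.779, 0.001, 0.001]
ft_force: [-0.1, -0.6, 6.3]
grip_width: 0.523
grasp_force: 62.8
```

>>> carry_out(commands=[[[0,0,-0.2,0,0,0],[0,0,-0.5,0,0,0],[0,0,-0.7,0,0,0],[0,0,-0.8,0,0,0],[0,0,-0.8,0,0,0],[0,0,-0.8,0,0,0],[0,0,-0.5,0,0,-0.5],[0,0,0,0,0,-0.9],[0,0,0,0,0,-0.9],[0,0,0,0,0,-0.9],[0,0,0,0,0,-0.9],[0,0,0,0,0,-0.9],[0,0,0,0,0,-0.9],[0,0,0,0,0,-0.9],[0,0,0,0,0,-0.9],[0,0,0,0,0,-0.9],[0,0,0,0,0,-0.9],[0,0,0,0,0,-0.9],[0,0,0,0,0,-0.9],[0,0,0,0,0,0]]])

```text
clock: 22.4
position: [0.4818, 0.3159, 0.1905]
ee_rot: [0.083, 0.997, 0.0, 0.0]
ft_force: [-0.0, 1.1, -3.1]
grip_width: 0.522
grasp_force: 62.1
```

```bash
cat >> h.py <<'E'
T2=np.c_[-RW[:,1],-RW[:,0],-RW[:,2]]
E
python3 - <<'E'
from h import *
rep();print(get_obs()["joint_pos"]);plan(W([0,-.105,.1]),T2)
E
```

```text
t 22.4 tcp in way [-353.5413 -114.9696  -47.6587] world [0.4818 0.3159 0.1905] F way [ 0.5949 -0.23   -3.2248] w 44.38333922288527 g 62.124595642089844
[ 0.2526  0.5201 -1.2005  1.6059  0.4936  1.3586  0.3942]
turn [-4.9962 -0.0144  0.0598] shift turned [-0.2492 -8.8385 -3.6915] shift now-axes [-0.1886 -9.502   1.2187]
```

>>> carry_out(commands=[[[0,-0.4,0,0,0,0.06],[-0.016,-0.75,0,0,0,0],[-0.016,-0.75,0,0,0,0],[-0.016,-0.75,0,0,0,0],[-0.016,-0.75,0,0,0,0],[-0.016,-0.75,0,0,0,0],[-0.016,-0.75,0,0,0,0],[-0.016,-0.75,0,0,0,0],[-0.016,-0.75,0,0,0,0],[-0.016,-0.75,0,0,0,0],[-0.016,-0.75,0,0,0,0],[-0.016,-0.75,0,0,0,0],[-0.016,-0.75,0,0,0,0],[0,0,0,-0.7,0,0],[0,0,0,-0.75,0,0],[0,0,0,-0.75,0,0],[0,0,0,-0.75,0,0],[0,0,0,-0.75,0,0],[0,0,0,-0.75,0,0],[0,0,0,-0.55,0,0]]])

```text
clock: 24.07
position: [0.4233, -0.0559, 0.1903]
ee_rot: [0.088, 0.961, 0.26, 0.024]
ft_force: [-0.6, -0.5, -2.9]
grip_width: 0.524
grasp_force: 62.7
```

>>> carry_out(commands=[[[0,0,0,0,0,0],[0,0,0,0,0,0]]])

```text
clock: 24.23
position: [0.4234, -0.0553, 0.1902]
ee_rot: [0.087, 0.962, 0.258, 0.023]
ft_force: [-0.1, 0.4, -2.9]
grip_width: 0.523
grasp_force: 62.7
```

Run:
```python
from h import *
rep();print(get_obs()["joint_pos"]);plan(W([0,-.105,.040]),T2)
```

```text
t 24.2333 tcp in way [ -28.032  -108.6917  139.9442] world [ 0.4234 -0.0553  0.1902] F way [ 1.1172 -0.1702 -2.7253] w 44.484638099804855 g 62.677592039108276
[ 1.488   0.134  -1.1087  1.9629 -0.4149  1.2556  1.9249]
turn [ 0.0065  0.0302 -0.0597] shift turned [-0.0923 -0.7008  2.4986] shift now-axes [-0.0888 -0.7019  2.4984]
```

>>> carry_out(commands=[[[-0.03,-0.25,0.1,0,0.03,-0.06],[-0.03,-0.25,0.3,0,0,0],[-0.03,-0.2,0.4,0,0,0],[0,0,0.4,0,0,0],[0,0,0.4,0,0,0],[0,0,0.4,0,0,0],[0,0,0.3,0,0,0],[0,0,0.2,0,0,0],[0,0,0,0,0,0],[0,0,0,0,0,0],[0,0,0,0,0,0]]])

```text
clock: 25.15
position: [0.4321, -0.0307, 0.0905]
ee_rot: [0.082, 0.962, 0.258, 0.023]
ft_force: [-0.4, -0.3, -2.9]
grip_width: 0.523
grasp_force: 62.6
```

Run:
```python
from h import *
rep();plan(W([0,-.105,.020]),T2)
pair("p4.png",(235,165,70,90,6),(200,170,95,75,4))
```

```text
t 25.15 tcp in way [  -0.4647 -104.3309   40.768 ] world [ 0.4321 -0.0307  0.0905] F way [ 1.7247 -0.3157 -2.2962] w 44.47348984752347 g 62.56319761276245
turn [-0.      0.0106  0.0317] shift turned [ 0.0167 -0.0116  0.5192] shift now-axes [ 0.0173 -0.0116  0.5192]
```

View pics/p4.png

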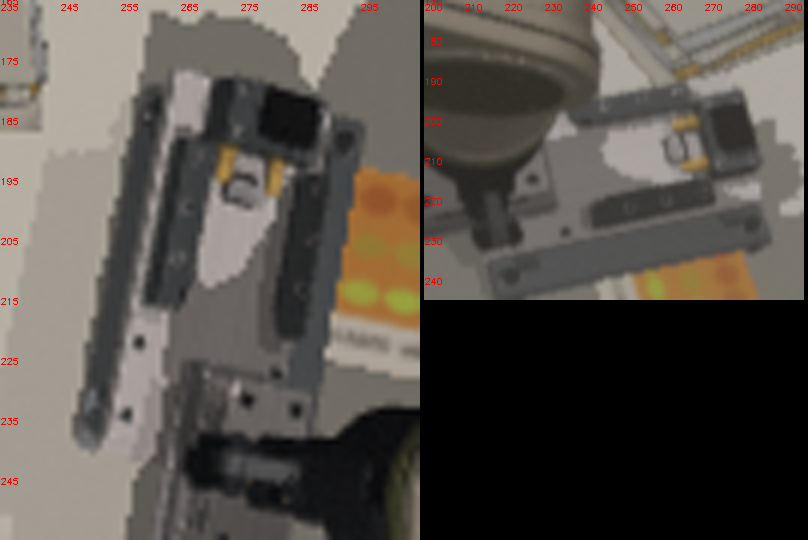

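The top crop shows the carrier above the apron, lined up with the open rails, with the brass pins out at (271–280,193). Lower it to the apron.

>>> carry_out(commands=[[[0,-0.01,0.15,0,0,0.03],[0,0,0.15,0,0,0],[0,0,0.12,0,0,0],[0,0,0.08,0,0,0],[0,0,0.03,0,0,0],[0,0,0,0,0,0],[0,0,0,0,0,0]]])

```text
clock: 25.83
position: [0.4335, -0.0202, 0.0713]
ee_rot: [0.083, 0.962, 0.258, 0.022]
ft_force: [0.6, -0.6, -3.1]
grip_width: 0.522
grasp_force: 62.8
```

Run:
```python
from h import *
rep();plan(W([0,-.105,.019]),T2)
```

```text
t 25.8333 tcp in way [  -0.0378 -104.7827   18.8219] world [ 0.4335 -0.0202  0.0713] F way [ 1.9171  0.7323 -2.4527] w 44.34818440891199 g 62.83100724220276
turn [ 0.0127  0.002  -0.0003] shift turned [ 0.0054 -0.0009 -0.0045] shift now-axes [ 0.0054 -0.0009 -0.0045]
```

>>> carry_out(commands=[[[-0.1,0,0,0,0,0],[-0.12,0,0,0,0,0],[-0.12,0,0,0,0,0],[-0.12,0,0,0,0,0],[-0.1,0,0,0,0,0],[-0.1,0,0,0,0,0],[-0.1,0,0,0,0,0],[-0.1,0,0,0,0,0],[-0.1,0,0,0,0,0],[0,0,0,0,0,0]]])

```text
clock: 26.67
position: [0.4719, -0.0266, 0.0714]
ee_rot: [0.083, 0.962, 0.259, 0.023]
ft_force: [0.0, 0.9, -2.5]
grip_width: 0.525
grasp_force: 62.5
```

Run:
```python
from h import *
rep();plan(W([0,-.025,.019]),T2)
```

```text
t 26.6667 tcp in way [ -0.3871 -65.8478  18.7638] world [ 0.4719 -0.0266  0.0714] F way [ 0.4852 -0.1507 -2.6291] w 44.647471104785716 g 62.53893256187439
turn [0.0171 0.0024 0.0034] shift turned [-1.0212 -0.0097 -0.0059] shift now-axes [-1.0212 -0.01   -0.0057]
```

Entering freely. On to y ≈ -22.

>>> carry_out(commands=[[[-0.1,-0.01,0,0,0,0],[-0.11,0,0,0,0,0],[-0.11,0,0,0,0,0],[-0.11,0,0,0,0,0],[-0.11,0,0,0,0,0],[-0.11,0,0,0,0,0],[-0.11,0,0,0,0,0],[-0.11,0,0,0,0,0],[-0.11,0,0,0,0,0],[-0.11,0,0,0,0,0]]])

```text
clock: 27.5
position: [0.5141, -0.0337, 0.0713]
ee_rot: [0.083, 0.962, 0.259, 0.022]
ft_force: [-2.9, 4.5, 0.7]
grip_width: 0.525
grasp_force: 62.9
```

Run:
```python
from h import *
rep()
```

```text
t 27.5 tcp in way [ -0.5303 -23.0424  18.4846] world [ 0.5141 -0.0337  0.0713] F way [-3.7642 -3.6111 -1.4198] w 44.60835575283194 g 62.866129875183105
```

>>> carry_out(commands=[[[-0.06,0,0,0,0,0],[-0.06,0,0,0,0,0],[-0.06,0,0,0,0,0],[-0.06,0,0,0,0,0],[-0.06,0,0,0,0,0],[-0.06,0,0,0,0,0],[-0.06,0,0,0,0,0],[-0.06,0,0,0,0,0],[0,0,0,0,0,0]]])

```text
clock: 28.25
position: [0.5316, -0.0367, 0.0712]
ee_rot: [0.083, 0.962, 0.259, 0.02]
ft_force: [-11.7, 2.0, 9.9]
grip_width: 0.526
grasp_force: 63.9
```

Run:
```python
from h import *
rep()
```

```text
t 28.25 tcp in way [-0.5093 -5.2572 18.4474] world [ 0.5316 -0.0367  0.0712] F way [ -4.8651 -11.8568   8.6007] w 44.66990837025719 g 63.90106916427612
```

>>> carry_out(commands=[[[-0.05,0,0,0,0,0],[-0.05,0,0,0,0,0],[-0.05,0,0,0,0,0],[-0.03,0,0,0,0,0],[0,0,0,0,0,0],[0,0,0,0,0,0]]])

```text
clock: 28.75
position: [0.5384, -0.038, 0.0712]
ee_rot: [0.083, 0.962, 0.259, 0.02]
ft_force: [-12.8, 2.0, 11.0]
grip_width: 0.525
grasp_force: 64.1
```

Run:
```python
from h import *
rep()
```

```text
t 28.75 tcp in way [-0.5051  1.6657 18.4687] world [ 0.5384 -0.038   0.0712] F way [ -5.3417 -12.9333   9.6291] w 44.60358352083736 g 64.14011836051941
```

>>> carry_out(commands=[[[-0.03,0,0,0,0,0],[-0.03,0,0,0,0,0],[0,0,0,0,0,0],[0,0,0,0,0,0]]])

```text
clock: 29.08
position: [0.5406, -0.0383, 0.0712]
ee_rot: [0.083, 0.962, 0.259, 0.02]
ft_force: [-15.2, 1.7, 12.5]
grip_width: 0.524
grasp_force: 64.3
```

>>> carry_out(commands=[[[-0.03,0,0,0,0,0],[-0.03,0,0,0,0,0],[0,0,0,0,0,0],[0,0,0,0,0,0]]])

```text
clock: 29.42
position: [0.5418, -0.0385, 0.0712]
ee_rot: [0.083, 0.962, 0.259, 0.019]
ft_force: [-22.7, 0.1, 18.4]
grip_width: 0.523
grasp_force: 65.2
```

Run:
```python
from h import *
rep()
```

```text
t 29.4167 tcp in way [-0.495   5.0446 18.4429] world [ 0.5418 -0.0385  0.0712] F way [ -5.9124 -22.3941  17.7791] w 44.41256440709433 g 65.19213795661926
```

>>> carry_out(commands=[[[-0.03,0,0,0,0,0],[-0.03,0,0,0,0,0],[0,0,0,0,0,0],[0,0,0,0,0,0]]])

```text
clock: 29.75
position: [0.5418, -0.0385, 0.0712]
ee_rot: [0.082, 0.962, 0.26, 0.016]
ft_force: [-36.8, -2.7, 32.6]
grip_width: 0.525
grasp_force: 67.0
```

Run:
```python
from h import *
rep()
```

```text
t 29.75 tcp in way [-0.4549  5.1068 18.3925] world [ 0.5418 -0.0385  0.0712] F way [ -8.5021 -35.7504  32.6885] w 44.65654978677801 g 66.95338010787964
```

>>> carry_out(commands=[[[0.05,0,0,0,0,0],[0.05,0,0,0,0,0],[0.04,0,0,0,0,0],[0,0,0,0,0,0],[0,0,0,0,0,0]]])

```text
clock: 30.17
position: [0.541, -0.0384, 0.0713]
ee_rot: [0.083, 0.962, 0.259, 0.021]
ft_force: [-5.8, 4.5, 4.2]
grip_width: 0.522
grasp_force: 63.2
```

Run:
```python
from h import *
rep()
```

```text
t 30.1667 tcp in way [-0.5172  4.3075 18.4824] world [ 0.541  -0.0384  0.0713] F way [-5.0493 -6.5284  1.8905] w 44.37013503102725 g 63.23494791984558
```

>>> carry_out(commands=[[[0.04,0,0,0,0,0],[0.04,0,0,0,0,0],[0,0,0,0,0,0],[0,0,0,0,0,0]]])

```text
clock: 30.5
position: [0.5383, -0.0379, 0.0713]
ee_rot: [0.083, 0.962, 0.259, 0.022]
ft_force: [-3.2, 4.5, 1.3]
grip_width: 0.526
grasp_force: 62.9
```

Run:
```python
from h import *
rep()
```

```text
t 30.5 tcp in way [-0.514   1.4948 18.4715] world [ 0.5383 -0.0379  0.0713] F way [-4.0257 -3.8829 -0.82  ] w 44.71569245894092 g 62.9464066028595
```

>>> carry_out(commands=[[[0.03,0,0,0,0,0],[0.03,0,0,0,0,0],[0,0,0,0,0,0],[0,0,0,0,0,0]]])

```text
clock: 30.83
position: [0.5378, -0.0379, 0.0714]
ee_rot: [0.084, 0.962, 0.259, 0.024]
ft_force: [8.8, 7.5, -7.8]
grip_width: 0.525
grasp_force: 63.6
```

Run:
```python
from h import *
rep()
```

```text
t 30.8333 tcp in way [-0.5714  0.9886 18.6559] world [ 0.5378 -0.0379  0.0714] F way [ -3.7991   7.3807 -11.2283] w 44.62909821580145 g 63.59249711036682
```

The carrier stopped against the catch and the pull reversed, so it is caught. Relax, open and retreat.

>>> carry_out(commands=[[[-0.05,0,0,0,0,0],[0,0,0,0,0,0]]])

```text
clock: 31.0
position: [0.538, -0.0379, 0.0712]
ee_rot: [0.083, 0.962, 0.259, 0.022]
ft_force: [-3.2, 4.7, 1.8]
grip_width: 0.525
grasp_force: 64.9
```

>>> carry_out(commands=[[[0,0,0,0,0,0],[0,0,0,0,0,0],[0,0,0,0,0,0],[0,0,0,0,0,0],[0,0,0,0,0,0],[0,0,0,0,0,0],[0,0,-0.15,0,0,0],[0,0,-0.4,0,0,0],[0,0,-0.6,0,0,0],[0,0,-0.8,0,0,0],[0,0,-0.8,0,0,0],[0,0.4,-0.8,0,0,0],[0,0.4,-0.8,0,0,0],[0,0,-0.4,0,0,0],[0,0,0,0,0,0],[0,0,0,0,0,0]]], hand=-1)

```text
clock: 32.33
position: [0.5267, -0.1061, 0.2521]
ee_rot: [0.084, 0.962, 0.258, 0.023]
ft_force: [0.2, 0.2, -0.4]
grip_width: 1.001
grasp_force: 0.0
```

Run:
```python
from h import *
rep();a=camera("top")
cv2.imwrite("pics/p5.png",np.hstack([crop(a,235,165,70,90,5),cv2.copyMakeBorder(crop(camera("side"),190,150,110,112,4),0,2,0,0,0)[:450]]))
cv2.imwrite("pics/p6.png",crop(a,130,100,340,180,2))
```

```text
t 32.3333 tcp in way [-31.0024   1.7935 209.6543] world [ 0.5267 -0.1061  0.2521] F way [ 0.035   0.2196 -0.4443] w 85.10869586334283 g 0.0
```

View pics/p5.png

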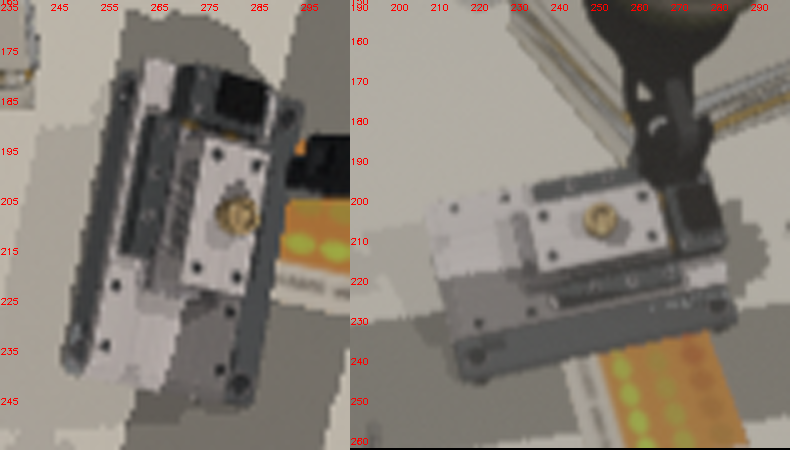

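View pics/p6.png

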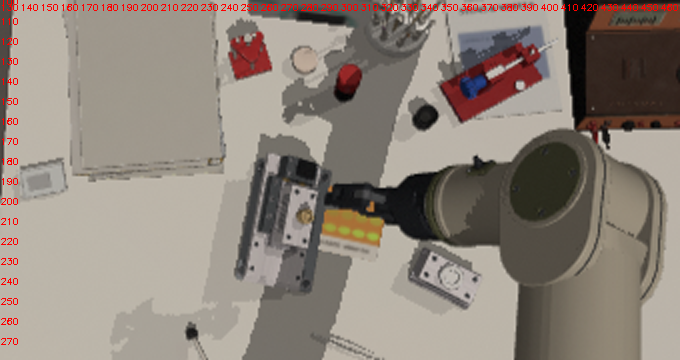

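The tall-die carrier sits exactly where the first one was when home: its screw is at top (278,196), and the pins are pushed in. The spare (353,237), the bottle (304,141) and the loupe (342,158) have not moved. Handing in.

```bash
python3 -c "
from workcell import *
print(hand_in())"
```

```text
the job is handed in; nothing more can be done
None
```

The changeover is done and handed in at about 32 s: the tall-die carrier is home and held by the catch, the wide-die carrier is set down at about (0.56, -0.43), and the spare, bottle and loupe look unmoved; the arm hid the wide-die carrier in the last picture, so I did not check by eye that it stayed upright.

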